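# Nest the sample cups and hold the drying chest's sprung hood just under its balance point

## Task

Get the sample cups ready for the drying chest: first nest the two loose shouldered white cups into the one standing on the steel tray, all three seated upright in one stack that stays on the tray, and let go of them. Then take the chest's hood by its handle bar and raise it clearly past its balance point (5 degrees or so) without letting it spring wide open, bring it back, and finish holding it still by the bar about 5 degrees below the balance point, so that a colleague can load the stack and the hood will fall shut when it is let go. The program ends while the gripper still grips the bar; leave the other things on the bench where they are.

Things in the scene. Friction and masses are not known exactly. Their poses are not given: they have to be found in the camera images.
- cup_a: The white plastic cup, one of three alike, 60 g: 68 mm tall; top 28 mm a straight collar, 64 mm outside diameter, mouth 54 mm; below it a cone narrows to a 32 mm foot. Nested, the collar's underside (40 mm above the foot) rests on the rim of the cup below, so feet are 28 mm apart; 2 to 3 mm side play. Origin: centre of the foot's underside. On the tray; bottom of the stack.
- cup_b: First loose white plastic cup, one of three alike, 60 g: 68 mm tall; top 28 mm a straight collar, 64 mm outside diameter, mouth 54 mm; below it a cone narrows to a 32 mm foot. Nested, the collar's underside (40 mm above the foot) rests on the rim of the cup below, so feet are 28 mm apart; 2 to 3 mm side play. Origin: centre of the foot's underside. On the bench.
- cup_c: Second loose white plastic cup, one of three alike, 60 g: 68 mm tall; top 28 mm a straight collar, 64 mm outside diameter, mouth 54 mm; below it a cone narrows to a 32 mm foot. Nested, the collar's underside (40 mm above the foot) rests on the rim of the cup below, so feet are 28 mm apart; 2 to 3 mm side play. Origin: centre of the foot's underside. On the bench.
- tray: Flat square steel tray fixed to the bench, 110 x 110 mm, 6 mm thick. Origin: centre of its underside.
- chest: White drying chest fixed to the bench left of the cups: 220 mm deep (its x), 250 mm wide (its y), 110 mm high, with a grey hinged hood 34 mm high on top, 144 mm overall when shut. Its front looks along its own -x, roughly towards the robot. Origin: centre of its underside.
- hood_hinge (a point): Middle of the hood's hinge line, on the chest's rear top edge and parallel to the chest's y: 110 mm behind the chest's centre, 110 mm above the bench; does not move. At hood angle a the bar's middle is 268 cos a - 12 sin a mm in front of this point and 268 sin a + 12 cos a mm above it: 182 mm above it (292 mm above the bench) at the balance point.
- hood (a joint): Angle of the hood in rad: 0 shut, growing as its front is raised, stop at 1.35. A counterbalance spring makes it balance at 0.70 rad (40 degrees): below that it sinks shut by itself, above it the spring carries it on up to the stop. The pull is light, about 2 N at the bar at most; friction is slight (balances within 0.02 rad of 0.70).
- bar: Round steel handle bar of the hood, 12 mm in diameter, 120 mm long along the chest's y, on two posts at its ends, 48 mm in front of the hood's front face (42 mm free behind it: pinch it from above, a finger before and a finger behind). It can turn between the fingers, so the gripper may stay upright. Origin: its middle; with the hood shut 122 mm above the bench.
- beaker: Clear glass beaker, 75 mm tall, 72 mm across its mouth, without a shoulder; it may stand in any of the three places where the loose cups stand. Origin: underside centre. Bystander, to be left alone.
- tip_box: Closed box of pipette tips, 84 x 124 x 65 mm. Origin: underside centre. Bystander, to be left alone.
- wash_bottle: White bottle with black cap, 60 mm in diameter, 120 mm tall. Origin: underside centre. Bystander, to be left alone.
- amber_jar: Amber jar with black cap, 50 mm in diameter, 70 mm tall. Origin: underside centre. Bystander, to be left alone.
- mortar: White porcelain bowl, 90 mm across, 50 mm tall. Origin: underside centre. Bystander, to be left alone.
- spatula: Steel spatula lying flat, 170 mm long along its x. Origin: underside centre. Bystander, to be left alone.
- vial: Small clear vial with white cap, 24 mm in diameter, 45 mm tall, standing among the cups. Origin: underside centre. Bystander, to be left alone.
Mind the look-alikes: they are no part of the job. What is shaped like the cup_b but green is not meant.

How it is judged (in metres and radians):
On the way, in this order (a step that is already met when the one before it is completed fails the run):
1. both loose cups are nested in the cup on the tray, upright, at rest and let go, the hood still down (((z of cup_b in the frame of cup_a between 0.023 and 0.033 m and z of cup_c in the frame of cup_a between 0.051 and 0.061 m) or (z of cup_c in the frame of cup_a between 0.023 and 0.033 m and z of cup_b in the frame of cup_a between 0.051 and 0.061 m)) and horizontal distance between each of cup_b, cup_c and cup_a below 0.008 m and angle between each of cup_b, cup_c, cup_a's own z axis and vertical below 0.12 rad and horizontal distance between cup_a and tray below 0.04 m and height (world z) of cup_a between 0.002 and 0.011 m and linear speed of each of cup_a, cup_b, cup_c below 0.03 m/s and contact force between the fingers and cup_a below 0.05 N and contact force between the fingers and cup_b below 0.05 N and contact force between the fingers and cup_c below 0.05 N and value of joint hood below 0.4 rad), for 0.2 s.
2. the hood is raised past its balance point (above 0.74 rad) by its bar (value of joint hood above 0.74 rad and contact force between the fingers and bar above 0.1 N), for 0.1 s.
At the end, for the whole second after the job is handed in: Cups nested on the tray (feet 28 and 56 mm above the lowest, each within 5 mm; concentric within 8 mm; upright within 0.12 rad; lowest within 40 mm of the tray's centre), at rest, untouched; the gripper holds the bar (over 1 N), hood still at 0.52 to 0.68 rad, 1 to 10 degrees below balance (((z of cup_b in the frame of cup_a between 0.023 and 0.033 m and z of cup_c in the frame of cup_a between 0.051 and 0.061 m) or (z of cup_c in the frame of cup_a between 0.023 and 0.033 m and z of cup_b in the frame of cup_a between 0.051 and 0.061 m)) and horizontal distance between each of cup_b, cup_c and cup_a below 0.008 m and angle between each of cup_b, cup_c, cup_a's own z axis and vertical below 0.12 rad and horizontal distance between cup_a and tray below 0.04 m and height (world z) of cup_a between 0.002 and 0.011 m and linear speed of each of cup_a, cup_b, cup_c below 0.03 m/s and contact force between the fingers and cup_a below 0.05 N and contact force between the fingers and cup_b below 0.05 N and contact force between the fingers and cup_c below 0.05 N and value of joint hood between 0.52 and 0.68 rad and velocity of joint hood between -0.05 and 0.05 rad/s and contact force between the fingers and bar above 1 N); the arm keeps its last pose, push and grip.
It fails at once if the hood springs wide open (beyond 1.15 rad) (value of joint hood above 1.15 rad).
It fails at once if a bystander is moved by more than 30 mm (distance of any of beaker, tip_box, wash_bottle, amber_jar, mortar, spatula, vial from where it was at the start of the episode above 0.03 m).
It also fails if it takes over 70 s, if anything falls off the work surface, if the arm or the gripper's body presses on something with over 40 N, if the wrist force passes 120 N, or if a joint passes its speed limit or range.

## Robot

A 6-joint arm with a two-finger parallel gripper is mounted at the origin on the work surface. World frame = base frame: x ahead of the robot, y to its left, z up, the work surface at z = 0. Lengths are in m, angles in degrees, forces in N, time in s.
With the tool pointing down it reaches from about 0.275 to 1 m from the base axis. Payload 8.4 kg.
Tool frame: the origin (TCP) lies between the finger pads; the fingertips stand 14 mm ahead of it and the grasp point (between the pads) lies 5 mm behind it; z points along the fingers, y is the line along which they close (so a half turn about z gives the same grasp; the last joint's range is limited). The gripper opens to 85 mm and grips with 20 to 120 N. Pads are 22 mm wide; open, the fingers measure 114 mm over their backs; the gripper's body (76 mm by 85 mm) begins 54 mm behind the grasp point. The pads swing forward as they close: fully open they stand 13 mm farther back than shut.
Start: joints at [67.529, 20.225, 93.587, -0, 66.188, -0.138], TCP at [0.238, 0.578, 0.245] pointing down, gripper open.
Joint ranges: [-150.9, 150.9], [-52.94, 120.26], [3.33, 152.33], [-74.26, 254.26], [0, 154.13], [-172.89, 172.89]. Speed limits (degrees/s): [127.2, 127.2, 159.86, 180, 180, 180].

## Interface

Orientations are given as [roll, pitch, yaw] about the fixed x, y, z axes, in that order (R = Rz(yaw) Ry(pitch) Rx(roll)).
In Python, from bench import ctrl, optics gives the robot as it stands.
- The arm moves only by the tool jog_arm, never from a script. Its argument "plan" is a list of rows, each a list of 6 numbers: the shift along the tool's x, y, z in m, then the turn, a rotation vector about the tool's x, y, z in degrees. A call has 1 to 12 rows; each row is the pose to reach, as a shift and turn from the pose commanded when the call began, along the tool's axes at that moment; what a row does not reach only later rows make up. A row lasts 1/8 s, in which the tool goes at most 62.5 mm and 10.7 degrees, less where a joint would pass 70% of its speed; a pose out of reach is approached as far as the arm can. A call with a gripper value outside its range is refused whole. "jaw" is the opening in per cent of the stroke, from 0 (shut) to 100 (fully open), set as the call begins (left out, the last holds). The fingers move at their own pace and stop on an object; "force" is the grip in N (left out, the last holds). Time passes only in rows, so rows that repeat a pose let the fingers close. It gives the time, the measured TCP pose, the force, the opening and the grip force at its end, in the units of the state.
- ctrl.get_obs(): the state, without advancing time (a new reading comes with each control period).
- optics.read_camera(name): name is "scene" or "top" or "wrist"; returns the picture (480x640x3 uint8, red, green, blue); there is no depth.
- optics.camera_model(name): a dict with "fx", "fy", "cx", "cy" (pixels), "k1" (the pictures are not rectified: a ray, as slopes to the right and down, at radius r is drawn at 1 + k1 r^2 times it, then the intrinsics apply), "R" (3x3) and "t" (3): a world point X has camera coordinates R X + t. Camera axes: x right, y down, z forward; pixel columns grow to the right and rows downward; lengths in m; the calibration is good to about 2 mm. A picture is of the moment at which its call begins: read the wrist's pose just before it. camera_model takes no time and is no camera call; for the wrist camera it gives the pose at the moment of the call.
- ctrl.sign_off(): hands the job in; it is judged then, once.
The state is a dict: "time_s": time; "joint_positions": joint angles; "qd": joint speeds; "tau": joint torques, N m; "ee_pos": TCP position; "orientation": TCP orientation; "ft_force": force on the tool from outside, world axes, zero at the start; "torque": the same for the moment, N m; "opening": opening from 0.0 (shut) to 1.0 (fully open); "grasp_force": force on a finger pad.
Only numpy, scipy, OpenCV 4.12 (cv2) and the standard library are available. Lean on these libraries where they do the work, as an engineer would, in place of code of your own. Each camera call takes 0.05 s, during which the arm holds its last target. There are 200 camera calls.

## Working session

There is one attempt and no reset: what is moved stays moved. The work goes in short steps, Python scripts to look and compute and a tool call to move; the robot and the scene stay as the last step left them, time stands still between calls to the robot, and variables do not carry over. Pictures are saved under pics/ and viewed, at most 10 in all, crops included, and the job is handed in when it is done.

Besides the shell and the picture viewer there is one more tool, called after "Call:" as name(argument=value, ...) on one line, values as JSON. jog_arm: Moves the arm, as the interface text tells. Its arguments: {"type":"object","properties":{"plan":{"type":"array"},"jaw":{"type":"number"},"force":{"type":"number"}},"required":["plan"]}

```bash
mkdir -p pics; ls; cat > h.py <<'E'
import numpy as np, cv2, sys
from bench import ctrl, optics
from scipy.spatial.transform import Rotation as Ro
def ray(m,u,v):
    x=(u-m["cx"])/m["fx"]; y=(v-m["cy"])/m["fy"]; a,b=x,y
    for _ in range(20):
        s=1+m["k1"]*(a*a+b*b); a,b=x/s,y/s
    R=np.array(m["R"]);t=np.array(m["t"])
    return -R.T@t, R.T@np.array([a,b,1.])
def onz(m,u,v,z):
    o,d=ray(m,u,v); return o+d*(z-o[2])/d[2]
def proj(m,X):
    c=np.array(m["R"])@np.array(X)+np.array(m["t"]); a,b=c[0]/c[2],c[1]/c[2]; s=1+m["k1"]*(a*a+b*b)
    return m["fx"]*a*s+m["cx"], m["fy"]*b*s+m["cy"]
def snap(n,f):
    m=optics.camera_model(n); im=optics.read_camera(n); cv2.imwrite(f"pics/{f}.png",im[:,:,::-1]); return m,im
E
python3 - <<'E'
from h import *
for n in("top","scene"):
    m,im=snap(n,n+"0"); print(m)
print(ctrl.get_obs())
E
```

```text
pics
{'fx': 521.1689355534113, 'fy': 521.1689355534113, 'cx': 326.20339764148133, 'cy': 230.75446199006223, 'k1': -0.11062603483535553, 'R': array([[-0.01566968, -0.99975457,  0.01566082],
       [-0.99676478,  0.01438412, -0.0790763 ],
       [ 0.07883163, -0.01684925, -0.99674554]]), 't': array([-0.0934822 ,  0.5398084 ,  1.28671603])}
{'fx': 554.343532533359, 'fy': 554.343532533359, 'cx': 314.8721208032752, 'cy': 242.72204561689517, 'k1': 0.024853161791357447, 'R': array([[ 0.44129948,  0.89734158, -0.00573289],
       [ 0.57059961, -0.28553184, -0.76999198],
       [-0.69258274,  0.33652587, -0.63802781]]), 't': array([-0.14016319, -0.25610521,  1.68025154])}
{'time_s': 0.1, 'joint_positions': array([ 6.75288858e+01,  2.02599317e+01,  9.36250085e+01,  2.59106300e-03,
        6.61896083e+01, -1.37051553e-01]), 'qd': array([ 0.04532163, -0.05287864, -0.17901151, -0.00900129,  0.03421862,
       -0.04202777]), 'tau': array([-1.08385135e-03, -6.06350470e+01, -3.42818356e+01, -4.97479084e-05,
        4.11950285e-03,  6.56025327e-05]), 'ee_pos': array([0.23732505, 0.57773141, 0.2446199 ]), 'orientation': array([-1.79925457e+02, -2.54747846e-03,  1.57664888e+02]), 'ft_force': array([ 0.50738919, -0.68542185, -0.59741633]), 'torque': array([ 0.00036017, -0.00135976, -0.0165957 ]), 'grasp_force': 0.0, 'opening': 0.9981755626583654}
```

View pics/top0.png

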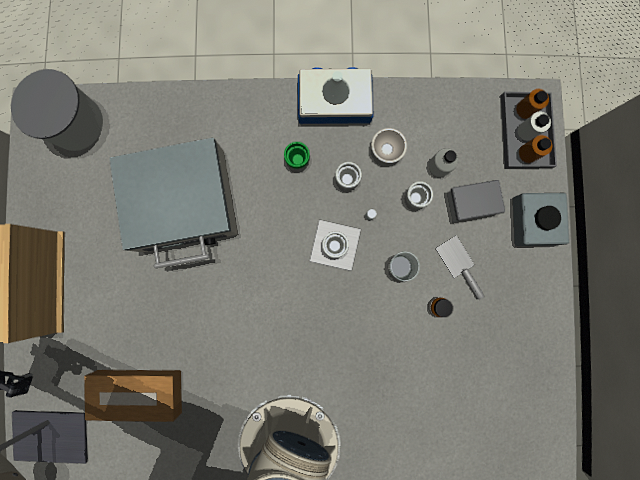

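View pics/scene0.png

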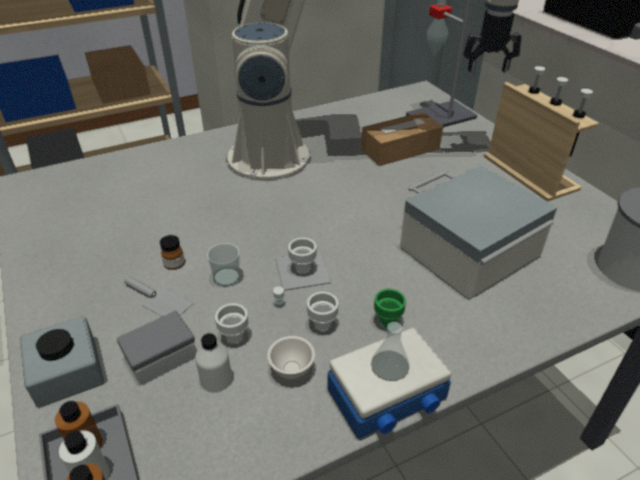

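Top view, what could be taken for a cup: tray cup (335,245), white shouldered cups (348,177) and (419,195), green look-alike (297,156), clear beaker (404,267), and mortar (389,147). I choose the first three by colour and collar. Next I'll measure them and check them in one crop.

```bash
python3 - <<'E'
from h import *
m=optics.camera_model("top"); im=cv2.imread("pics/top0.png")
g=cv2.cvtColor(im,cv2.COLOR_BGR2GRAY)
for n,(u,v) in dict(a=(335,245),b=(348,177),c=(419,195)).items():
    w=24; p=cv2.resize(g[v-w:v+w,u-w:u+w],None,fx=8,fy=8,interpolation=cv2.INTER_CUBIC)
    r=.032*521/1.2*8
    c=cv2.HoughCircles(p,cv2.HOUGH_GRADIENT,1,20,param1=120,param2=15,minRadius=int(r*.9),maxRadius=int(r*1.15))
    if c is None: print(n,None);continue
    for q in c[0][:3]:
        U=u-w+q[0]/8-.5;V=v-w+q[1]/8-.5; print(n,U,V,q[2]/8,onz(m,U,V,.068).round(4))
for n,(u,v,z) in dict(vial=(371,214,.045),beaker=(404,264,.075),barL=(159,264,.122),barR=(210,257,.122),chFR=(230,238,.144),chBL=(112,157,.144),chBR=(215,140,.144),chFL=(124,248,.144),mortar=(389,145,.05),green=(297,155,.068),bottle=(449,156,.12),box1=(446,186,.065),box2=(500,180,.065),t1=(321,220,.006),t2=(361,229,.006),t3=(349,271,.006),t4=(309,262,.006)).items(): print(n,onz(m,u,v,z).round(3))
c=cv2.resize(im[120:300,270:480],None,fx=3.3,fy=3.3,interpolation=cv2.INTER_CUBIC); cv2.imwrite("pics/crop.png",c)
E
```

```text
a 332.8125 246.3125 13.025 [ 0.4967 -0.1162  0.068 ]
a 335.0625 244.4375 12.5875 [ 0.5012 -0.1217  0.068 ]
a 334.8125 248.1875 14.425 [ 0.4921 -0.121   0.068 ]
b 348.1875 174.3125 12.625 [ 0.6726 -0.1568  0.068 ]
b 349.1875 176.9375 13.725 [ 0.666  -0.1592  0.068 ]
c 419.9375 192.9375 13.025 [ 0.6245 -0.3323  0.068 ]
c 417.6875 194.6875 13.0875 [ 0.6202 -0.3266  0.068 ]
c 415.1875 194.0625 15.4125 [ 0.6218 -0.3205  0.068 ]
vial [ 0.577 -0.213  0.045]
beaker [ 0.451 -0.287  0.075]
barL [0.459 0.29  0.122]
barR [0.473 0.17  0.122]
chFR [0.515 0.12  0.144]
chBL [0.709 0.399 0.144]
chBR [0.744 0.155 0.144]
chFL [0.496 0.365 0.144]
mortar [ 0.749 -0.262  0.05 ]
green [ 0.722 -0.032  0.068]
bottle [ 0.705 -0.395  0.12 ]
box1 [ 0.642 -0.399  0.065]
box2 [ 0.656 -0.537  0.065]
t1 [ 0.567 -0.089  0.006]
t2 [ 0.543 -0.191  0.006]
t3 [ 0.437 -0.158  0.006]
t4 [ 0.461 -0.057  0.006]
```

View pics/crop.png

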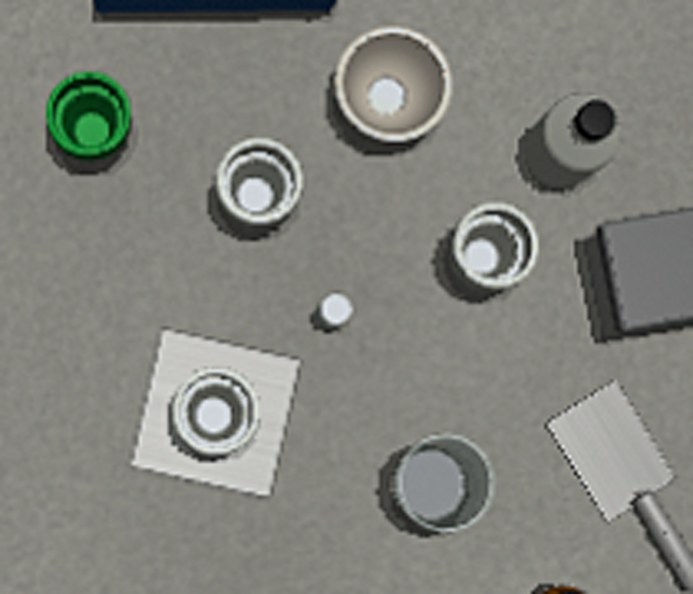

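The crop shows tray cup a with its rim at full-frame (335,245), loose white cups with rims at (348.5,175) and (420,195), and the green and beaker clearly different. I go to hover above cup b first.

```bash
cat >> h.py <<'E'
def go(p,yaw):
    o=ctrl.get_obs(); R0=Ro.from_euler('xyz',o["orientation"],degrees=True); R1=Ro.from_euler('xyz',[180,0,yaw],degrees=True)
    print("shift",R0.inv().apply(np.array(p)-o["ee_pos"]).round(4),"turn",(R0.inv()*R1).as_rotvec(degrees=True).round(2),"t",round(o["time_s"],2),"at",o["ee_pos"].round(4),o["orientation"].round(1))
E
python3 - <<'E'
from h import *
m=optics.camera_model("top")
for u,v in((334.8,244.9),(348.2,174.6),(419.9,194.5)): print(onz(m,u,v,.068+(.006 if v>240 else 0)).round(4))
go(onz(m,348.2,174.6,.068)*[1,1,0]+[0,0,.2],90)
E
```

```text
[ 0.4998 -0.1209  0.074 ]
[ 0.6719 -0.1569  0.068 ]
[ 0.6206 -0.3321  0.068 ]
shift [-0.6811 -0.5143  0.0453] turn [-7.000e-02  4.000e-02  6.766e+01] t 0.1 at [0.2373 0.5777 0.2446] [-179.9   -0.   157.7]
```

Call:
jog_arm(plan=[[-0.06, -0.05, 0, 0, 0, 10], [-0.12, -0.09, 0, 0, 0, 20], [-0.17, -0.13, 0, 0, 0, 30], [-0.22, -0.17, 0, 0, 0, 40], [-0.27, -0.205, 0, 0, 0, 50], [-0.32, -0.24, 0, 0, 0, 60], [-0.37, -0.28, 0, 0, 0, 67.7], [-0.42, -0.315, 0, 0, 0, 67.7], [-0.47, -0.355, 0, 0, 0, 67.7], [-0.52, -0.39, 0, 0, 0, 67.7], [-0.57, -0.43, 0, 0, 0, 67.7], [-0.62, -0.47, 0, 0, 0, 67.7]], jaw=100)

```text
time_s: 1.6
ee_pos: [0.6192, -0.0695, 0.245]
orientation: [-180.0, -0.0, 90.0]
ft_force: [0.5, 0.3, 0.5]
opening: 1.004
grasp_force: 0.0
```

```bash
python3 - <<'E'
from h import *
go([.672,-.157,.2],90)
E
```

```text
shift [-0.0874  0.0528  0.045 ] turn [-0.02 -0.01 -0.05] t 1.6 at [ 0.6192 -0.0695  0.245 ] [-180.   -0.   90.]
```

Call:
jog_arm(plan=[[-0.04, 0.025, 0.02, 0, 0, 0], [-0.087, 0.053, 0.035, 0, 0, 0], [-0.087, 0.053, 0.035, 0, 0, 0], [-0.087, 0.053, 0.035, 0, 0, 0]])

```text
time_s: 2.1
ee_pos: [0.671, -0.1544, 0.2097]
orientation: [-179.9, -0.0, 89.9]
ft_force: [0.0, 0.4, 0.4]
opening: 0.995
grasp_force: 0.0
```

```bash
python3 - <<'E'
from h import *
m,im=snap("wrist","w1"); go([.672,-.157,.2],90)
print((-np.array(m["R"]).T@m["t"]).round(3), proj(m,[.672,-.157,.068]),proj(m,[.672,-.157,0]), m["fx"],m["k1"])
E
```

```text
shift [-0.0032  0.0009  0.0102] turn [-0.04 -0.03 -0.02] t 2.15 at [ 0.6711 -0.1539  0.2102] [-180.   -0.   90.]
[ 0.671 -0.081  0.338] (np.float64(321.1458928539963), np.float64(224.62678810506523)) (np.float64(320.9180029133333), np.float64(206.30041007746632)) 346.0317872903355 -0.03475823439153803
```

View pics/w1.png

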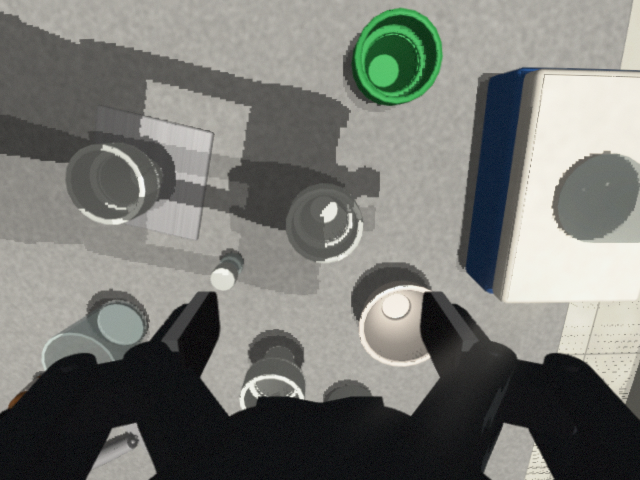

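The wrist view shows cup b's rim centred at about (325,223), tray cup a at (107,183), the vial at (223,278) and cup c at (273,390).

```bash
python3 - <<'E'
from h import *
m=optics.camera_model("wrist")
b=onz(m,325,223.5,.068);print("b",b,"a",onz(m,107,183,.074),"vial",onz(m,223,278,.045))
go([.674,-.157,.054],90)
E
```

```text
b [ 0.67531422 -0.1556976   0.068     ] a [ 0.50554123 -0.12103492  0.074     ] vial [ 0.58115768 -0.2143892   0.045     ]
shift [-0.0032  0.003   0.1562] turn [-0.04 -0.03 -0.02] t 2.15 at [ 0.6711 -0.1539  0.2102] [-180.   -0.   90.]
```

Call:
jog_arm(plan=[[-0.0025, 0.003, 0.05, 0, 0, 0], [-0.0025, 0.003, 0.1, 0, 0, 0], [-0.0025, 0.003, 0.14, 0, 0, 0], [-0.0025, 0.003, 0.156, 0, 0, 0], [-0.0025, 0.003, 0.156, 0, 0, 0], [-0.0025, 0.003, 0.156, 0, 0, 0]])

```text
time_s: 2.9
ee_pos: [0.6759, -0.1571, 0.0564]
orientation: [179.8, 0.0, 90.0]
ft_force: [0.4, 0.6, 0.6]
opening: 1.003
grasp_force: 0.0
```

Call:
jog_arm(plan=[[0, 0, 0, 0, 0, 0], [0, 0, 0, 0, 0, 0], [0, 0, 0, 0, 0, 0], [0, 0, 0, 0, 0, 0], [0, 0, 0, 0, 0, 0], [0, 0, 0, 0, 0, 0]], jaw=60, force=25)

```text
time_s: 3.65
ee_pos: [0.6754, -0.1574, 0.0563]
orientation: [179.9, 0.0, 90.0]
ft_force: [-2.1, 0.2, 7.4]
opening: 0.747
grasp_force: 26.0
```

Call:
jog_arm(plan=[[0, 0, -0.03, 0, 0, 0], [0, 0, -0.08, 0, 0, 0], [0, 0, -0.13, 0, 0, 0], [0.01, -0.06, -0.13, 0, 0, 0], [0.022, -0.11, -0.13, 0, 0, 0], [0.034, -0.16, -0.13, 0, 0, 0], [0.036, -0.172, -0.13, 0, 0, 0], [0.036, -0.172, -0.13, 0, 0, 0], [0.036, -0.172, -0.13, 0, 0, 0]])

```text
time_s: 4.78
ee_pos: [0.5043, -0.1214, 0.1848]
orientation: [179.9, 0.0, 90.0]
ft_force: [-0.3, 0.8, -0.1]
opening: 0.748
grasp_force: 28.0
```

```bash
python3 - <<'E'
from h import *
m,im=snap("wrist","w2"); m2,i2=snap("top","top2")
cv2.imwrite("pics/cmp.png",np.hstack([cv2.resize(i2[180:300,270:430],(640,480),interpolation=cv2.INTER_CUBIC),im])[:,:,::-1][:, :, :].copy())
x=cv2.imread("pics/cmp.png"); cv2.imwrite("pics/cmp.png",cv2.resize(x,(800,300)))
go([.503,-.121,.1],90)
for p in([.503,-.121,.074],[.503,-.121,.2]): print(proj(m,p))
E
```

```text
shift [ 0.0003 -0.001   0.0844] turn [ 0.05  0.01 -0.03] t 4.88 at [ 0.5039 -0.1213  0.1844] [180.   0.  90.]
(np.float64(317.53734896489163), np.float64(231.86779396108847))
(np.float64(316.46808400041976), np.float64(329.1910538305061))
```

View pics/w2.png

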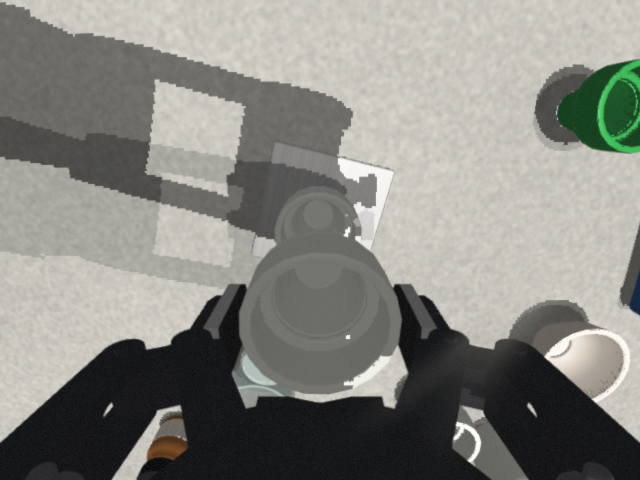

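The held cup's rim is centred at about (320,314), with cup a's rim below it at (317.5,229.5).

```bash
python3 - <<'E'
from h import *
m=optics.camera_model("wrist")
h=onz(m,320,314,.1965); a=onz(m,317.5,229.5,.074);print(h,a,a-h)
E
```

```text
[ 0.50393597 -0.1161762   0.1965    ] [ 0.50242562 -0.11891132  0.074     ] [-0.00151035 -0.00273512 -0.1225    ]
```

Call:
jog_arm(plan=[[-0.0015, -0.0015, 0.03, 0, 0, 0], [-0.0015, -0.0015, 0.06, 0, 0, 0], [-0.0015, -0.0015, 0.075, 0, 0, 0], [-0.0015, -0.0015, 0.085, 0, 0, 0], [-0.0015, -0.0015, 0.091, 0, 0, 0], [-0.0015, -0.0015, 0.093, 0, 0, 0], [-0.0015, -0.0015, 0.093, 0, 0, 0]])

```text
time_s: 5.75
ee_pos: [0.5014, -0.1226, 0.0917]
orientation: [180.0, 0.0, 90.0]
ft_force: [0.3, 0.8, 0.0]
opening: 0.744
grasp_force: 28.0
```

Call:
jog_arm(plan=[[0, 0, 0.0015, 0, 0, 0], [0, 0, 0.0015, 0, 0, 0]])

```text
time_s: 6.0
ee_pos: [0.5019, -0.1227, 0.0904]
orientation: [179.9, 0.0, 90.0]
ft_force: [0.9, 0.3, 4.3]
opening: 0.744
grasp_force: 28.3
```

Call:
jog_arm(plan=[[0, 0, 0, 0, 0, 0], [0, 0, 0, 0, 0, 0], [0, 0, 0, 0, 0, 0], [0, 0, 0, 0, 0, 0], [0, 0, -0.03, 0, 0, 0], [0, 0, -0.08, 0, 0, 0], [0, 0, -0.12, 0, 0, 0], [0, 0, -0.12, 0, 0, 0]], jaw=100)

```text
time_s: 7.0
ee_pos: [0.5029, -0.123, 0.2129]
orientation: [179.7, 0.1, 90.0]
ft_force: [-0.1, -0.8, -0.8]
opening: 0.999
grasp_force: 0.0
```

```bash
python3 - <<'E'
from h import *
m,im=snap("wrist","w3"); g=cv2.cvtColor(im,cv2.COLOR_RGB2GRAY)
print(proj(m,[.503,-.12,.102]))
m2,i2=snap("scene","s3"); u,v=map(int,proj(m2,[.503,-.12,.05])); 
A=cv2.resize(i2[v-60:v+60,u-60:u+60],(400,400),interpolation=cv2.INTER_CUBIC); B=cv2.resize(im[100:400,150:450],(400,400))
cv2.imwrite("pics/c3.png",np.hstack([A,B])[:,:,::-1])
go([.621,-.332,.2],90)
E
```

```text
(np.float64(318.86045390802155), np.float64(228.37113946780985))
shift [-0.2095  0.1203  0.0097] turn [ 0.02  0.   -0.04] t 7.1 at [ 0.5009 -0.1225  0.2096] [180.   0.  90.]
```

View pics/c3.png

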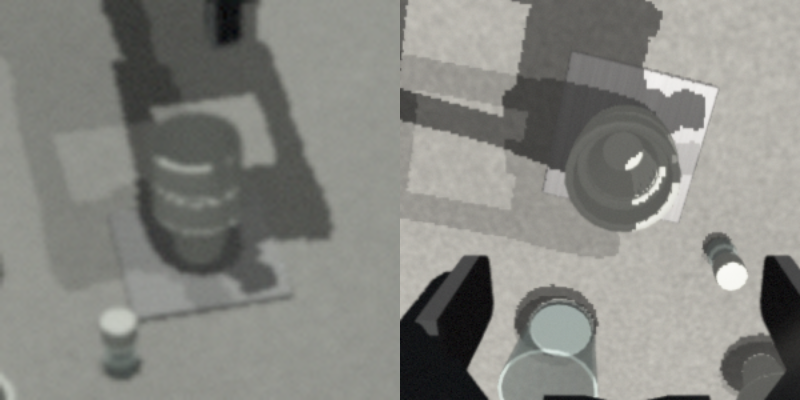

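The stack of two stands upright on the tray, with the top rim at about (317,226) in the wrist view. Next is cup c.

Call:
jog_arm(plan=[[-0.05, 0.03, 0, 0, 0, 0], [-0.1, 0.06, 0, 0, 0, 0], [-0.15, 0.09, 0, 0, 0, 0], [-0.2, 0.115, 0, 0, 0, 0], [-0.21, 0.122, 0, 0, 0, 0], [-0.21, 0.122, 0, 0, 0, 0], [-0.21, 0.122, 0, 0, 0, 0]])

```text
time_s: 7.98
ee_pos: [0.622, -0.331, 0.2089]
orientation: [-179.9, -0.1, 90.0]
ft_force: [0.1, -0.4, -0.2]
opening: 1.0
grasp_force: 0.0
```

```bash
python3 - <<'E'
from h import *
m,im=snap("wrist","w4"); print(proj(m,[.622,-.332,.068]));go([.622,-.332,.056],90)
cv2.imwrite("pics/c4.png",im[80:400,100:560,::-1])
E
```

```text
(np.float64(319.9023659106827), np.float64(223.05367523340402))
shift [-1.100e-03 -1.000e-04  1.534e-01] turn [-0.07 -0.05  0.02] t 8.03 at [ 0.6223 -0.331   0.2094] [-1.799e+02 -1.000e-01  9.000e+01]
```

View pics/c4.png

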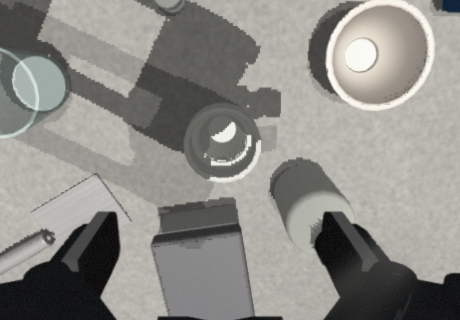

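Cup c's rim is at full-frame (322,222). The bottle foot at (397,260) and the box leave enough clearance.

Call:
jog_arm(plan=[[0, 0.0015, 0.05, 0, 0, 0], [0, 0.0015, 0.1, 0, 0, 0], [0, 0.0015, 0.135, 0, 0, 0], [0, 0.0015, 0.153, 0, 0, 0], [0, 0.0015, 0.153, 0, 0, 0], [0, 0.0015, 0.153, 0, 0, 0]])

```text
time_s: 8.78
ee_pos: [0.6255, -0.3329, 0.0586]
orientation: [179.9, 0.1, 90.0]
ft_force: [0.1, -0.3, 0.3]
opening: 0.998
grasp_force: 0.0
```

Call:
jog_arm(plan=[[0, 0, 0, 0, 0, 0], [0, 0, 0, 0, 0, 0], [0, 0, 0, 0, 0, 0], [0, 0, 0, 0, 0, 0], [0, 0, 0, 0, 0, 0], [0, 0, 0, 0, 0, 0]], jaw=60, force=25)

```text
time_s: 9.52
ee_pos: [0.6252, -0.3332, 0.0587]
orientation: [179.9, 0.1, 90.0]
ft_force: [-1.5, 0.8, 7.1]
opening: 0.74
grasp_force: 26.2
```

```bash
python3 - <<'E'
from h import *
go([.502,-.122,.2],90)
E
```

```text
shift [ 0.2109 -0.1231 -0.1418] turn [ 0.12  0.07 -0.04] t 9.53 at [ 0.6252 -0.3332  0.0587] [1.799e+02 1.000e-01 9.000e+01]
```

Call:
jog_arm(plan=[[0, 0, -0.03, 0, 0, 0], [0, 0, -0.08, 0, 0, 0], [0, 0, -0.13, 0, 0, 0], [0, 0, -0.16, 0, 0, 0], [0.05, -0.03, -0.165, 0, 0, 0], [0.1, -0.06, -0.165, 0, 0, 0], [0.15, -0.088, -0.165, 0, 0, 0], [0.2, -0.117, -0.165, 0, 0, 0], [0.212, -0.123, -0.165, 0, 0, 0], [0.212, -0.123, -0.165, 0, 0, 0], [0.212, -0.123, -0.165, 0, 0, 0]])

```text
time_s: 10.9
ee_pos: [0.5027, -0.1215, 0.2222]
orientation: [179.9, 0.0, 89.9]
ft_force: [0.5, -0.5, -0.1]
opening: 0.742
grasp_force: 28.2
```

```bash
python3 - <<'E'
from h import *
m,im=snap("wrist","w5"); go([.502,-.122,.2],90)
o=ctrl.get_obs()["ee_pos"]
for p in([.502,-.12,.102],[o[0],o[1]+.0015,o[2]+.0093]):print(proj(m,p))
cv2.imwrite("pics/c5.png",im[80:430,120:520,::-1])
E
```

```text
shift [-0.0004 -0.0006  0.022 ] turn [ 0.05  0.03 -0.08] t 10.95 at [ 0.5025 -0.1216  0.222 ] [180.    0.   89.9]
(np.float64(318.52873946218136), np.float64(226.79688362447885))
(np.float64(319.5480343139146), np.float64(318.3956649048678))
```

View pics/c5.png

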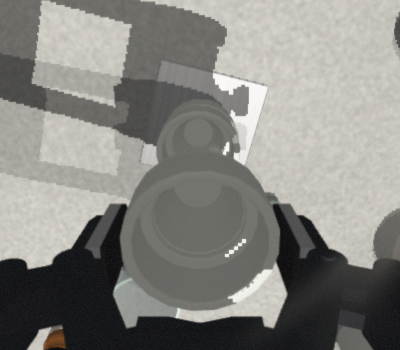

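Held cup rim centre is at (319.5,310), the stack rim at about (317,226); they are nearly aligned, so I lower it.

Call:
jog_arm(plan=[[-0.002, -0.001, 0.03, 0, 0, 0], [-0.002, -0.001, 0.06, 0, 0, 0], [-0.002, -0.001, 0.08, 0, 0, 0], [-0.002, -0.001, 0.092, 0, 0, 0], [-0.002, -0.001, 0.098, 0, 0, 0], [-0.002, -0.001, 0.1, 0, 0, 0], [-0.002, -0.001, 0.1, 0, 0, 0]])

```text
time_s: 11.82
ee_pos: [0.5009, -0.1226, 0.1222]
orientation: [180.0, 0.0, 90.0]
ft_force: [-0.4, 0.1, -0.1]
opening: 0.737
grasp_force: 28.2
```

Call:
jog_arm(plan=[[0, 0, 0.0015, 0, 0, 0], [0, 0, 0.002, 0, 0, 0], [0, 0, 0.002, 0, 0, 0]])

```text
time_s: 12.2
ee_pos: [0.5018, -0.1227, 0.1207]
orientation: [179.8, 0.0, 90.0]
ft_force: [0.8, -0.3, 5.1]
opening: 0.741
grasp_force: 28.6
```

Call:
jog_arm(plan=[[0, 0, 0, 0, 0, 0], [0, 0, 0, 0, 0, 0], [0, 0, 0, 0, 0, 0], [0, 0, 0, 0, 0, 0], [0, 0, -0.03, 0, 0, 0], [0, 0, -0.08, 0, 0, 0], [0, 0, -0.13, 0, 0, 0], [0, 0, -0.13, 0, 0, 0]], jaw=100)

```text
time_s: 13.2
ee_pos: [0.5028, -0.1231, 0.2537]
orientation: [179.6, 0.1, 90.0]
ft_force: [1.1, -0.2, 0.5]
opening: 0.997
grasp_force: 0.0
```

```bash
python3 - <<'E'
from h import *
m2,i2=snap("scene","s6"); u,v=map(int,proj(m2,[.503,-.12,.06])); 
A=cv2.resize(i2[v-60:v+60,u-60:u+60],(400,400),interpolation=cv2.INTER_CUBIC)
u,v=map(int,proj(m2,[.47,.23,.12])); B=cv2.resize(i2[v-60:v+60,u-60:u+60],(400,400),interpolation=cv2.INTER_CUBIC)
cv2.imwrite("pics/c6.png",np.hstack([A,B])[:,:,::-1])
print(u-60,v-60, proj(m2,[.466,.23,.128]))
E
```

```text
366 122 (np.float64(426.0878476920694), np.float64(179.3746406226708))
```

View pics/c6.png

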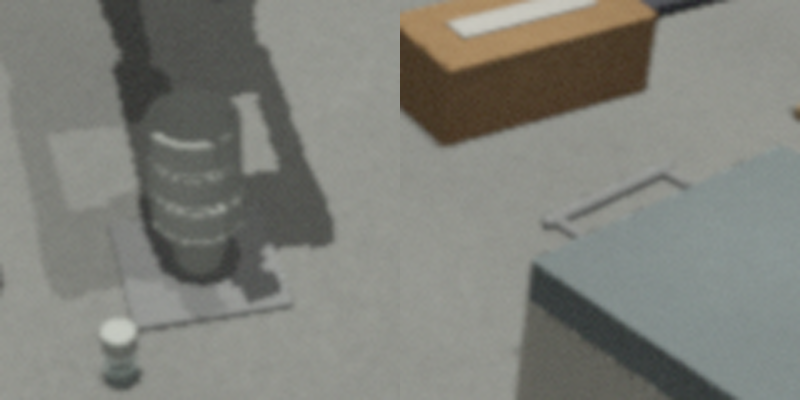

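The stack of three stands upright and level on the tray. The right half shows the bar with its near end at scene pixel (448,189) and its far end at about (465,175). I measure the bar and hood by mask from the top image.

```bash
python3 - <<'E'
from h import *
m=optics.camera_model("top"); im=cv2.imread("pics/top0.png")
print("hood px",im[200,170],"bench",im[300,200],"bar",im[255:268,185].tolist())
d=im.astype(int)
hm=((abs(d-d[200,170]).max(2)<16)&((d[...,0]-d[...,2])>8)).astype(np.uint8); hm[:, :100]=0;hm[:,250:]=0;hm[:120]=0;hm[255:]=0
hm=cv2.morphologyEx(hm,cv2.MORPH_OPEN,np.ones((5,5)))
c=max(cv2.findContours(hm,0,2)[0],key=cv2.contourArea)
r=cv2.boxPoints(cv2.minAreaRect(c)); P=np.array([onz(m,u,v,.144) for u,v in r]); print(r.round(1).tolist(),P.round(4).tolist(),"centre",P.mean(0))
for i in range(4): e=P[(i+1)%4]-P[i]; print(np.linalg.norm(e).round(4),np.degrees(np.arctan2(e[1],e[0])).round(2))
g=cv2.cvtColor(im,cv2.COLOR_BGR2GRAY); b=(g>150).astype(np.uint8); b[:, :148]=0;b[:,222:]=0;b[:240]=0;b[275:]=0
ys,xs=np.nonzero(b); s=(ys>250)
print(len(xs),xs.min(),xs.max(),ys.min(),ys.max())
cols=[(x,ys[xs==x].mean().round(1),(xs==x).sum()) for x in range(150,220,4) if (xs==x).any()]; print(cols)
E
```

```text
hood px [137 138 126] bench [127 134 136] bar [[133, 138, 139], [129, 136, 134], [75, 80, 79], [120, 120, 119], [139, 141, 142], [161, 162, 163], [116, 120, 119], [83, 85, 84], [137, 146, 147], [61, 64, 65], [40, 41, 42], [46, 48, 49], [44, 46, 46]]
[[106.80000305175781, 156.39999389648438], [212.6999969482422, 137.5], [229.10000610351562, 229.39999389648438], [123.19999694824219, 248.3000030517578]] [[0.7107, 0.4115, 0.144], [0.7498, 0.1606, 0.144], [0.5351, 0.1217, 0.144], [0.495, 0.3674, 0.144]] centre [0.62265816 0.2652758  0.144     ]
0.2539 -81.15
0.2182 -169.72
0.2489 99.25
0.2202 11.55
104 148 213 240 265
[(154, np.float64(246.5), np.int64(2)), (158, np.float64(253.5), np.int64(2)), (162, np.float64(264.0), np.int64(1)), (166, np.float64(263.0), np.int64(1)), (170, np.float64(240.0), np.int64(1)), (174, np.float64(262.0), np.int64(1)), (178, np.float64(261.0), np.int64(1)), (182, np.float64(260.0), np.int64(1)), (186, np.float64(259.5), np.int64(2)), (190, np.float64(259.0), np.int64(1)), (194, np.float64(258.0), np.int64(1)), (198, np.float64(257.0), np.int64(1)), (202, np.float64(246.5), np.int64(11)), (206, np.float64(256.0), np.int64(1))]
```

```bash
python3 - <<'E'
from h import *
m=optics.camera_model("top")
for u,v in((162,264),(206,256),(184,260)): print(onz(m,u,v,.127).round(4))
go([.467,.238,.22],100)
E
```

```text
[0.4584 0.2812 0.127 ]
[0.4756 0.1784 0.127 ]
[0.467  0.2297 0.127 ]
shift [ 0.3607 -0.0348  0.031 ] turn [  0.2    0.07 -10.03] t 13.25 at [ 0.5015 -0.1227  0.2514] [1.798e+02 1.000e-01 9.000e+01]
```

Call:
jog_arm(plan=[[0.04, 0, 0, 0, 0, 0], [0.1, -0.01, 0, 0, 0, 0], [0.15, -0.015, 0, 0, 0, 0], [0.2, -0.02, 0, 0, 0, -5], [0.25, -0.025, 0.01, 0, 0, -10], [0.3, -0.03, 0.02, 0, 0, -10], [0.345, -0.035, 0.03, 0, 0, -10], [0.358, -0.035, 0.03, 0, 0, -10], [0.358, -0.035, 0.03, 0, 0, -10], [0.358, -0.035, 0.03, 0, 0, -10]], jaw=50)

```text
time_s: 14.5
ee_pos: [0.4658, 0.2344, 0.2196]
orientation: [-180.0, 0.0, 99.9]
ft_force: [0.7, -0.5, 1.1]
opening: 0.502
grasp_force: 0.0
```

```bash
python3 - <<'E'
from h import *
m,im=snap("wrist","w7"); go([.467,.235,.117],99.7)
B=np.array([.467,.235,.122]);y=np.array([-.168,.986,0])
for s in(-.05,0,.05): 
    u,v=proj(m,B+s*y); print(u,v); cv2.circle(im,(int(u),int(v)),3,(255,0,0),-1)
cv2.imwrite("pics/w7b.png",im[:,:,::-1])
E
```

```text
shift [0.0006 0.0012 0.1028] turn [-0.01  0.02  0.2 ] t 14.55 at [0.4659 0.2343 0.2198] [-180.     0.    99.9]
321.47172441508695 302.70913952275635
321.8436104704051 237.50140298950578
322.25731145185637 163.77389468057325
```

View pics/w7b.png

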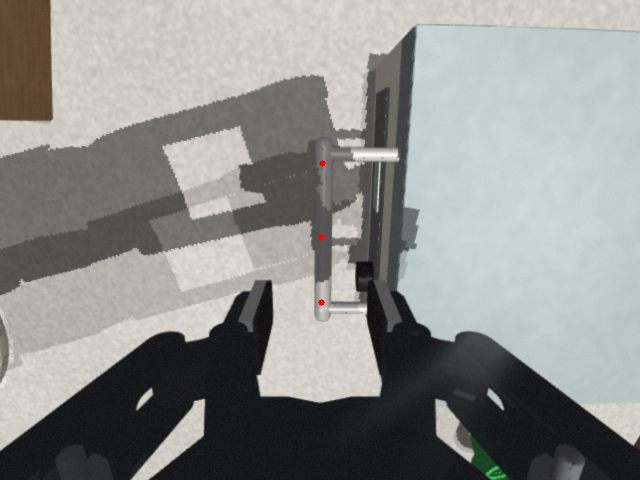

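The bar runs from (323,140) to (322,318) and my predicted points lie on it. The fingers straddle it, so I descend.

Call:
jog_arm(plan=[[0.001, 0.001, 0.04, 0, 0, 0], [0.001, 0.001, 0.08, 0, 0, 0], [0.001, 0.001, 0.1, 0, 0, 0], [0.001, 0.001, 0.103, 0, 0, 0], [0.001, 0.001, 0.103, 0, 0, 0]])

```text
time_s: 15.18
ee_pos: [0.4672, 0.2363, 0.1175]
orientation: [180.0, -0.0, 99.9]
ft_force: [-0.2, -0.6, -0.4]
opening: 0.497
grasp_force: 0.0
```

Call:
jog_arm(plan=[[0, 0, 0, 0, 0, 0], [0, 0, 0, 0, 0, 0], [0, 0, 0, 0, 0, 0], [0, 0, 0, 0, 0, 0], [0, 0, 0, 0, 0, 0], [0, 0, 0, 0, 0, 0], [0, 0, 0, 0, 0, 0]], jaw=0, force=30)

```text
time_s: 16.05
ee_pos: [0.4675, 0.2369, 0.1173]
orientation: [179.9, -0.0, 100.0]
ft_force: [5.4, -1.5, 3.9]
opening: 0.129
grasp_force: 29.6
```

```bash
python3 - <<'E'
import numpy as np
for a in np.r_[.08:.81:.08]: print(round(a,2),round(.268-.268*np.cos(a)+.012*np.sin(a),4),round(-(.268*np.sin(a)+.012*np.cos(a)-.012),4))
E
```

```text
0.08 0.0018 -0.0214
0.16 0.0053 -0.0425
0.24 0.0105 -0.0634
0.32 0.0174 -0.0837
0.4 0.0258 -0.1034
0.48 0.0358 -0.1224
0.56 0.0473 -0.1405
0.64 0.0602 -0.1577
0.72 0.0744 -0.1737
0.8 0.0899 -0.1886
```

Call:
jog_arm(plan=[[0, 0.001, -0.01, 0, 0, 0], [0, 0.002, -0.021, 0, 0, 0], [0, 0.005, -0.0425, 0, 0, 0], [0, 0.0105, -0.0635, 0, 0, 0], [0, 0.0175, -0.0835, 0, 0, 0], [0, 0.026, -0.1035, 0, 0, 0], [0, 0.036, -0.1225, 0, 0, 0], [0, 0.0415, -0.1315, 0, 0, 0], [0, 0.0475, -0.1405, 0, 0, 0], [0, 0.0475, -0.1405, 0, 0, 0], [0, 0.0475, -0.1405, 0, 0, 0]])

```text
time_s: 17.42
ee_pos: [0.5129, 0.2447, 0.2566]
orientation: [-179.9, 0.0, 100.0]
ft_force: [3.2, -1.4, -4.3]
opening: 0.127
grasp_force: 30.0
```

Call:
jog_arm(plan=[[0, 0.006, -0.0085, 0, 0, 0], [0, 0.013, -0.017, 0, 0, 0], [0, 0.02, -0.025, 0, 0, 0], [0, 0.027, -0.033, 0, 0, 0], [0, 0.0345, -0.0405, 0, 0, 0], [0, 0.0425, -0.048, 0, 0, 0], [0, 0.0425, -0.048, 0, 0, 0], [0, 0.0425, -0.048, 0, 0, 0], [0, 0.0425, -0.048, 0, 0, 0]])

```text
time_s: 18.55
ee_pos: [0.5548, 0.2519, 0.3065]
orientation: [-179.9, 0.0, 100.0]
ft_force: [-4.8, -4.5, 7.3]
opening: 0.126
grasp_force: 30.3
```

```bash
python3 - <<'E'
from h import *
o=ctrl.get_obs(); print(o["ee_pos"],o["ft_force"],o["opening"],o["grasp_force"])
h=np.array([.731,.284]); e=np.array([np.cos(np.radians(9.8)),np.sin(np.radians(9.8))])
f=(h-o["ee_pos"][:2])@e; z=o["ee_pos"][2]-.1173+.012
print("angle",np.arctan2(z,f)-np.arctan2(12,268),"r",np.hypot(f,z))
E
```

```text
[0.55476834 0.25190606 0.30651887] [-4.75342751 -4.45798968  7.30940767] 0.12615978199589928 30.26661068201065
angle 0.7986821212550326 r 0.2693956166689242
```

Call:
jog_arm(plan=[[0, -0.006, 0.006, 0, 0, 0], [0, -0.0125, 0.0125, 0, 0, 0], [0, -0.0185, 0.019, 0, 0, 0], [0, -0.0245, 0.0255, 0, 0, 0], [0, -0.03, 0.0315, 0, 0, 0], [0, -0.0345, 0.037, 0, 0, 0], [0, -0.0345, 0.037, 0, 0, 0], [0, -0.0345, 0.037, 0, 0, 0], [0, -0.0345, 0.037, 0, 0, 0], [0, -0.0345, 0.037, 0, 0, 0], [0, -0.0345, 0.037, 0, 0, 0], [0, -0.0345, 0.037, 0, 0, 0]])

```text
time_s: 20.05
ee_pos: [0.5212, 0.2462, 0.2687]
orientation: [-180.0, 0.0, 100.0]
ft_force: [-4.6, -3.0, 4.0]
opening: 0.128
grasp_force: 30.5
```

```bash
python3 - <<'E'
from h import *
o=ctrl.get_obs(); print(o["ee_pos"],o["qd"].round(2),o["ft_force"],o["opening"],o["grasp_force"])
h=np.array([.731,.284]); e=np.array([np.cos(np.radians(9.8)),np.sin(np.radians(9.8))])
f=(h-o["ee_pos"][:2])@e; z=o["ee_pos"][2]-.1173+.012
print("angle",np.arctan2(z,f)-np.arctan2(12,268),"r",np.hypot(f,z))
# stack check in top view: rim at z=.130
m,im=snap("top","top8"); g=cv2.cvtColor(im,cv2.COLOR_RGB2GRAY); u,v=map(int,proj(m,[.502,-.12,.13])); w=24
p=cv2.resize(g[v-w:v+w,u-w:u+w],None,fx=8,fy=8,interpolation=cv2.INTER_CUBIC)
c=cv2.HoughCircles(p,cv2.HOUGH_GRADIENT,1,20,param1=120,param2=15,minRadius=100,maxRadius=130)
if c is not None:
  for q in c[0][:2]: print("stack top",onz(m,u-w+q[0]/8-.5,v-w+q[1]/8-.5,.13).round(4),q[2]/8)
E
```

```text
[0.52118016 0.24617514 0.26870153] [-0.09  0.07  0.02  0.03 -0.    0.05] [-4.5835545  -3.03521793  3.96495737] 0.1280827652230545 30.513542890548706
angle 0.6091918850253553 r 0.2686125684404958
stack top [ 0.4971 -0.1214  0.13  ] 12.6875
stack top [ 0.4888 -0.1143  0.13  ] 14.1
```

The hood is at 0.61 rad and still, the bar is gripped, and the stack is in place. I hand the job in.

```bash
python3 -c "
from bench import ctrl
print(ctrl.sign_off())"
```

```text
the job is handed in; nothing more can be done
None
```

I nested all three cups upright on the tray, raised the hood by its bar to about 0.80 rad, and handed in at 20 s holding it still at about 0.61 rad (about 5° below balance); both angles are worked out from the tool position, and sign-off gave no verdict.

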